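# Function check of a locking forceps: ratchet catches, holds and releases

### The job

Check the ratchet of the forceps with the blue thumb plate: squeeze its handles together until the ratchet teeth catch and take your hand off, so that it stays closed by itself. Then press its blue thumb plate straight down, sideways to the closing movement, so that the teeth part and the handles spring fully open again. Do not touch the forceps with the yellow thumb plate.

Things in the scene. Friction and masses are not known exactly. Their poses are not given: they have to be found in the camera images.
- blue_forceps: Steel forceps, blue thumb plate and ring, lying flat on a fixed stand. Origin: worktop under the pivot; z up, x along the jaws, handles to -x (toward the robot), y left. Foot plate x -39..51, y +-33, 8 mm high. Ribbed grip pads, z 39..51: squeeze across y, centred at (-57,0,45) mm; 60 mm wide outside when open, 42 shut. Ratchet at x -105; ring, 30 mm, left: (-121,44) open, (-126,29) shut.
- blue_plate (a point): Centre of the top of the blue thumb plate, a flat level disc, 34 mm across, 6 mm thick, at the end of the right handle. From the forceps origin: (-153,-42,48) mm open, about (-158,-23,48) closed and locked. The handle's end is springy: the plate bends down up to 14 mm (2 to 3 N) and springs back; the teeth part when it is about 9 mm down. It also dips by itself as a tooth clicks past.
- blue_closing (a joint): Closing angle of each of the two blue handles (they move alike, mirror-wise), rad: 0 = sprung open, 0.16 = fully shut. Ratchet teeth catch at about 0.095, 0.12 and 0.145; let go, the handles spring back onto the last tooth passed and stay. Needs about 10 to 15 N at the pads.
- yellow_forceps: A second forceps on such a stand, alike in size and shape but with yellow thumb plate and ring, to the left or right of the blue one. Not to be touched. Origin and axes as for the blue one.

How it is judged:
By the outcome, as a careful person would: the job done as asked, in the order asked, and still so for the second after the job is handed in, with the robot touching nothing.
It also fails if it takes over 35 s, if anything falls off the work surface, if the arm or the gripper's body presses on something with over 40 N, if the wrist force passes 120 N, or if a joint passes its speed limit or range.

### The arm

A 6-joint arm with a two-finger parallel gripper is mounted at the origin on a cart in front of the work surface, level with it; the furniture and walls round the work are solid. World frame = base frame: x ahead of the robot, y to its left, z up, the work surface at z = 0. Lengths are in m, angles in rad, forces in N, time in s.
With the tool pointing down it reaches from about 0.25 to 0.725 m from the base axis. Payload 4 kg.
Tool frame: the origin (TCP) lies on the centre line of the jaws, within the pads' length; the fingertips stand 22 mm ahead of it and the grasp point (between the pads) lies 3 mm ahead of it; x points along the fingers, y is the direction in which the jaws open and shut, and the axes are right-handed (so a half turn about x gives the same grasp; the last joint's range is limited). The gripper opens to 85 mm and grips with 20 to 120 N. Pads are 22 mm wide; open, the fingers measure 114 mm over their backs; the gripper's body (76 mm by 85 mm) begins 54 mm behind the grasp point. The pads swing forward as they close: fully open they stand 13 mm farther back than shut.
Start: joints at [-1.327, 0.241, 0.005, 1.335, 0, 1.571], TCP at [0.121, -0.485, 0.253] pointing down, gripper open.
Joint ranges: [-2.72, 2.72], [-1.05, 1.87], [-1.09, 1.28], [-1.99, 2.15], [-1.42, 1.44], [-3.14, 3.14]. Speed limits (rad/s): [2.79, 2.79, 3.14, 3.14, 3.14, 3.14].

### API

Orientations are given as a unit quaternion [w, x, y, z].
In Python, from station import get_state, optics, ticket gives the robot as it stands. The module is installed in compiled form; this text tells all that it offers.
- The arm moves only by the shell command python3 -m inch 'ROWS' [FORCE]. ROWS is JSON, a list of rows, each an object of numbers: "dx", "dy", "dz": the shift along the tool's x, y, z in units of 40 mm (1.0 is 40 mm); "ax", "ay", "az": the turn, a rotation vector about the tool's x, y, z in rad; "jaw": the finger opening in mm, from 0 to 85.4. In form: [{"dx": .., "dy": .., "dz": .., "ax": .., "ay": .., "az": .., "jaw": ..}, ...]. A call has exactly 8 rows; each row shifts and turns the commanded pose from where the row before left it, along the tool's axes as they then stand; what a row does not reach is not made up. A row lasts 1/10 s, in which the tool goes at most 50 mm and 8.59 degrees, less where a joint would pass 70% of its speed; a pose out of reach is approached as far as the arm can. A call is refused whole if a number of a shift passes 1 or a number of a turn 0.15, either way. A call with a gripper value outside its range is refused whole. The fingers move at their own pace and stop on an object; FORCE is the grip in N (left out, the last holds). Time passes only in rows, so rows that do not move let the fingers close, or fill a call up. It gives the time, the measured TCP pose, the force and the opening at its end, in the units of the state.
- get_state(): the state, without advancing time (a new reading comes with each control period).
- optics.camera(name): name is "scene" or "top" or "wrist"; returns a dict with "frame" (384x512x3 uint8, red, green, blue), "vfov" (degrees; the focal length in pixels is half the picture's height over the tangent of half this angle, whatever the lens; pixels are square), "cx", "cy" (the principal point, pixels), "origin" and "rotation" of the camera in the world. Camera axes: x right, y up, looking along -z (the intrinsics and any distortion apply to the point x, -y, -z); pixel columns grow to the right and rows downward; lengths in m; the calibration is good to about 2 mm. A picture is of the moment at which its call begins. There is no depth.
- ticket.hand_in(): hands the job in, once; it reports no verdict.
The state is a dict: "time_s": time; "q": joint angles; "qvel": joint speeds; "tau": joint torques, N m; "eef_pos": TCP position; "ee_rot": TCP orientation; "wrist_force": force on the tool from outside, world axes, zero at the start; "moment": the same for the moment, N m; "grip_width": opening from 0.0 (shut) to 1.0 (fully open).
Only numpy, scipy, OpenCV 4.12 (cv2) and the standard library are available. Lean on these libraries where they do the work, as an engineer would, in place of code of your own. Each camera call takes 0.05 s, during which the arm holds its last target. There are 200 camera calls.

## Working session

There is one attempt and no reset: what is moved stays moved. The work goes in short steps, Python scripts to look and compute and a shell command to move; the robot and the scene stay as the last step left them, time stands still between calls to the robot, and variables do not carry over. Pictures are saved under pics/ and viewed, about 8 in all and at most 12, crops included, and the job is handed in when it is done.

```bash
mkdir -p pics; python3 - <<'E'
from station import get_state, optics
import cv2,json
s=get_state();print({k:s[k] for k in('time_s','eef_pos','ee_rot','grip_width')})
for n in("top","scene"):
    c=optics.camera(n);cv2.imwrite(f"pics/{n}0.png",c["frame"][:,:,::-1])
    print(n,{k:(v.tolist() if hasattr(v,'tolist') else v) for k,v in c.items() if k!="frame"})
E
```

```text
{'time_s': 0.0, 'eef_pos': array([ 0.12055728, -0.48464143,  0.25239519]), 'ee_rot': array([-0.08522401, -0.70177644, -0.08673721,  0.70194256]), 'grip_width': 1.0003414632005532}
top {'vfov': 57.72902276569463, 'cx': 256.64542453811646, 'cy': 188.8749323027909, 'origin': [0.4605404639725347, -0.01912080420247852, 0.9036882192967197], 'rotation': [0.7086009579662872, 0.025991497157319746, -0.03899656275242114, -0.704051413277665]}
scene {'vfov': 49.81599516877699, 'cx': 256.44776933489675, 'cy': 191.99224100950687, 'origin': [0.2073385829754509, -0.669303097761841, 0.4789631550607842], 'rotation': [0.8357706512525823, 0.4907392688611868, -0.11939136620156919, -0.2154253703233326]}
```

View pics/top0.png

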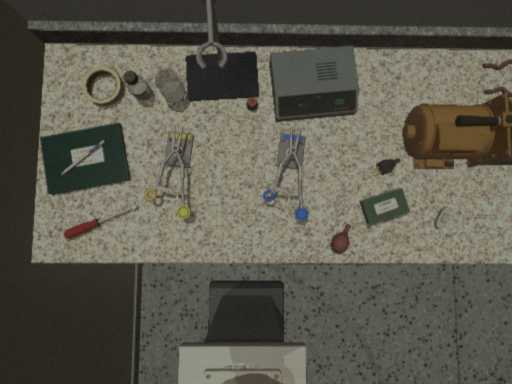

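View pics/scene0.png

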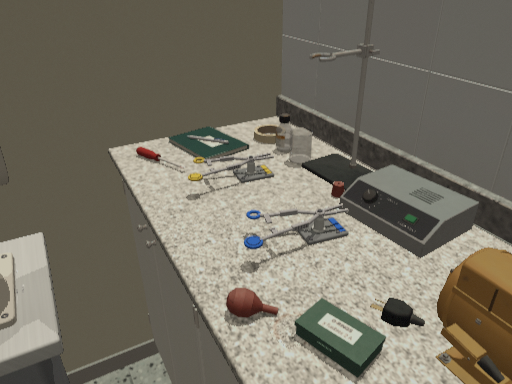

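The top view shows the blue forceps with its plate at about (302,214), ring at (270,197) and jaws toward (291,137). The yellow one is about 110 px to the left, with its plate at (184,212). The scene view agrees: blue plate at (254,242), ring at (254,214).

```bash
cat > h.py <<'E'
import numpy as np,cv2
from station import get_state,optics
from scipy.spatial.transform import Rotation as R
def rot(q): return R.from_quat(np.roll(np.asarray(q,float),-1)).as_matrix() if np.size(q)==4 else np.asarray(q)
def f(c): return 192/np.tan(np.radians(c["vfov"])/2)
def ray(c,u,v):
    d=rot(c["rotation"])@np.array([(u-c["cx"])/f(c),-(v-c["cy"])/f(c),-1]); return np.array(c["origin"]),d
def atz(c,u,v,z):
    o,d=ray(c,u,v); return o+d*(z-o[2])/d[2]
def proj(c,p):
    x=rot(c["rotation"]).T@(np.asarray(p)-np.array(c["origin"])); return np.array([c["cx"]+f(c)*x[0]/-x[2],c["cy"]-f(c)*x[1]/-x[2]])
def tri(c1,p1,c2,p2):
    o1,d1=ray(c1,*p1);o2,d2=ray(c2,*p2)
    t=np.linalg.lstsq(np.c_[d1,-d2],o2-o1,rcond=None)[0]; a,b=o1+t[0]*d1,o2+t[1]*d2
    return (a+b)/2,np.linalg.norm(a-b)
def blobs(c,lo=(105,120,50),hi=(130,255,255),amin=10):
    m=cv2.inRange(cv2.cvtColor(c["frame"],cv2.COLOR_RGB2HSV),lo,hi)
    n,l,s,ce=cv2.connectedComponentsWithStats(m)
    return [(s[i,4],ce[i].round(2),s[i,:4]) for i in range(1,n) if s[i,4]>=amin]
E
python3 - <<'E'
from h import *
for n in("top","scene"):
    c=optics.camera(n); print(n)
    for a,p,b in blobs(c): print(a,p,b,*[atz(c,*p,z).round(4) for z in(.009,.045)])
E
```

```text
top
21 [286.38 136.43] [284 135   6   4] [ 0.6817 -0.1125  0.009 ] [ 0.6728 -0.1088  0.045 ]
39 [268.51 196.26] [264 191  11  10] [ 0.5242 -0.066   0.009 ] [ 0.5216 -0.0642  0.045 ]
112 [301.38 213.5 ] [296 208  12  12] [ 0.4804 -0.1507  0.009 ] [ 0.4796 -0.1454  0.045 ]
scene
64 [252.95 214.5 ] [247 211  13   8] [ 0.5488 -0.0134  0.009 ] [ 0.5227 -0.0637  0.045 ]
86 [336.15 224.21] [328 218  17  14] [ 0.6785 -0.1292  0.009 ] [ 0.6424 -0.1705  0.045 ]
178 [253.02 241.88] [244 236  19  13] [ 0.5031 -0.0994  0.009 ] [ 0.4805 -0.143   0.045 ]
```

```bash
cat >> h.py <<'E'
yaw=np.radians(-7.2); O=np.array([.6367,-.1225,0])
Rl=R.from_euler('z',yaw).as_matrix()
def L(x,y,z): return O+Rl@np.array([x,y,z])/1000
def plan(p):
    s=get_state(); T=rot(s["ee_rot"])
    best=None
    for sg in(1,-1):
        x=np.array([0,0,-1.]); y=sg*Rl[:,1]; D=np.c_[x,y,np.cross(x,y)]
        rv=R.from_matrix(T.T@D).as_rotvec()
        print("sg",sg,"turn",rv.round(3),"shift after turn, units",(D.T@(p-s["eef_pos"])/.04).round(3))
    print("shift now",(T.T@(p-s["eef_pos"])/.04).round(3),"q",s["q"].round(2))
E
python3 -c "
from h import *
print(L(-57,0,45));print(rot(get_state()['ee_rot']).round(2))
plan(L(-57,0,130))"
```

```text
[ 0.58014946 -0.11535601  0.045     ]
[[-0.    0.24 -0.97]
 [ 0.   -0.97 -0.24]
 [-1.   -0.   -0.  ]]
sg 1 turn [-2.772e+00 -2.000e-03  0.000e+00] shift after turn, units [ 3.069 10.605 10.24 ]
sg -1 turn [0.369 0.    0.001] shift after turn, units [  3.069 -10.605 -10.24 ]
shift now [  3.077  -6.188 -13.378] q [-1.33  0.24  0.    1.34  0.    1.57]
```

```bash
python3 -m inch '[{"ax":0.123,"jaw":85},{"ax":0.123},{"ax":0.123},{"dy":-0.75,"dz":-0.75},{"dy":-0.75,"dz":-0.75},{"dy":-0.75,"dz":-0.75},{"dy":-0.75,"dz":-0.75},{"dy":-0.75,"dz":-0.75}]' 20
python3 -m inch '[{"dx":0.2,"dy":-0.75,"dz":-0.75},{"dx":0.2,"dy":-0.75,"dz":-0.75},{"dx":0.2,"dy":-0.75,"dz":-0.75},{"dx":0.2,"dy":-0.75,"dz":-0.75},{"dx":0.2,"dy":-0.75,"dz":-0.75},{"dx":0.2,"dy":-0.75,"dz":-0.75},{"dx":0.2,"dy":-0.75,"dz":-0.75},{"dy":-0.75,"dz":-0.7}]'
python3 - <<'E'
from h import *
plan(L(-57,0,130))
c=optics.camera("wrist");cv2.imwrite("pics/w1.png",c["frame"][:,:,::-1]);print(c["origin"])
print("proj pads",proj(c,L(-57,30,45)),proj(c,L(-57,-30,45)),"plate",proj(c,L(-153,-42,48)),"ring",proj(c,L(-121,44,45)))
for b in blobs(c):print(b, atz(c,*b[1],.048).round(4))
E
```

```text
sg 1 turn [-2.772e+00 -2.000e-03  0.000e+00] shift after turn, units [ 3.069 10.605 10.24 ]
sg -1 turn [0.369 0.    0.001] shift after turn, units [  3.069 -10.605 -10.24 ]
shift now [  3.077  -6.188 -13.378] q [-1.33  0.24  0.    1.34  0.    1.57]
[ 0.20334381 -0.46481249  0.37314211]
proj pads [-335.45608233 -968.88877925] [-196.48666856 -878.31834755] plate [-172.94416766 -567.75416108] ring [-345.15423679 -752.53029459]invalid input
invalid input
```

```bash
python3 -m inch '[{"dx":0,"dy":0,"dz":0,"ax":0.123,"ay":0,"az":0,"jaw":85},{"dx":0,"dy":0,"dz":0,"ax":0.123,"ay":0,"az":0,"jaw":85},{"dx":0,"dy":0,"dz":0,"ax":0.123,"ay":0,"az":0,"jaw":85},{"dx":0,"dy":-0.75,"dz":-0.75,"ax":0,"ay":0,"az":0,"jaw":85},{"dx":0,"dy":-0.75,"dz":-0.75,"ax":0,"ay":0,"az":0,"jaw":85},{"dx":0,"dy":-0.75,"dz":-0.75,"ax":0,"ay":0,"az":0,"jaw":85},{"dx":0,"dy":-0.75,"dz":-0.75,"ax":0,"ay":0,"az":0,"jaw":85},{"dx":0,"dy":-0.75,"dz":-0.75,"ax":0,"ay":0,"az":0,"jaw":85}]' 20
```

```text
time_s: 1.05
eef_pos: [0.2893, -0.3539, 0.2533]
ee_rot: [-0.044, 0.706, -0.044, -0.706]
wrist_force: [-0.1, -0.2, 0.6]
grip_width: 0.993
```

```bash
python3 -c "
from h import *
plan(L(-57,0,130))"
```

```text
sg 1 turn [-3.142  0.    -0.   ] shift after turn, units [3.083 6.828 6.467]
sg -1 turn [ 0. -0. -0.] shift after turn, units [ 3.083 -6.828 -6.467]
shift now [ 3.084 -6.828 -6.467] q [-0.89  0.16 -0.1   1.31  0.    2.38]
```

```bash
python3 -m inch '[{"dx":0,"dy":-0.85,"dz":-0.81,"ax":0,"ay":0,"az":0,"jaw":85},{"dx":0.2,"dy":-0.85,"dz":-0.81,"ax":0,"ay":0,"az":0,"jaw":85},{"dx":0.2,"dy":-0.85,"dz":-0.81,"ax":0,"ay":0,"az":0,"jaw":85},{"dx":0.2,"dy":-0.85,"dz":-0.81,"ax":0,"ay":0,"az":0,"jaw":85},{"dx":0.2,"dy":-0.85,"dz":-0.81,"ax":0,"ay":0,"az":0,"jaw":85},{"dx":0.2,"dy":-0.85,"dz":-0.81,"ax":0,"ay":0,"az":0,"jaw":85},{"dx":0.2,"dy":-0.85,"dz":-0.81,"ax":0,"ay":0,"az":0,"jaw":85},{"dx":0,"dy":-0.85,"dz":-0.78,"ax":0,"ay":0,"az":0,"jaw":85}]' 20
python3 - <<'E'
from h import *
plan(L(-57,0,130))
c=optics.camera("wrist");cv2.imwrite("pics/w1.png",c["frame"][:,:,::-1]);print(c["origin"])
print("proj pads",proj(c,L(-57,30,45)),proj(c,L(-57,-30,45)),"plate",proj(c,L(-153,-42,48)),"ring",proj(c,L(-121,44,45)))
for b in blobs(c):print(b, atz(c,*b[1],.048).round(4))
E
```

```text
time_s: 1.85
eef_pos: [0.5788, -0.1158, 0.2037]
ee_rot: [0.044, -0.705, 0.044, 0.707]
wrist_force: [0.2, -0.6, 0.6]
grip_width: 0.996
sg 1 turn [-3.141 -0.     0.004] shift after turn, units [1.843 0.015 0.032]
sg -1 turn [0.001 0.003 0.   ] shift after turn, units [ 1.843 -0.015 -0.032]
shift now [ 1.843 -0.015 -0.037] q [-0.2   0.45  0.17  1.3  -0.    3.07]
[ 0.66361743 -0.12650987  0.32388543]
proj pads [216.13690302 174.44604373] [286.18844855 174.5069099 ] plate [295.74407187 273.13303747] ring [203.26451519 241.1791875 ]
(np.int32(202), array([229.24,  51.13]), array([222,  44,  15,  15], dtype=int32)) [ 0.6793 -0.1112  0.048 ]
(np.int32(219), array([250.79,  50.72]), array([243,  44,  16,  15], dtype=int32)) [ 0.6775 -0.1274  0.048 ]
(np.int32(199), array([272.76,  51.24]), array([266,  44,  14,  15], dtype=int32)) [ 0.6751 -0.1437  0.048 ]
(np.int32(386), array([200.01, 240.48]), array([186, 226,  30,  28], dtype=int32)) [ 0.5248 -0.0615  0.048 ]
(np.int32(685), array([293.59, 272.17]), array([277, 257,  34,  30], dtype=int32)) [ 0.4809 -0.1431  0.048 ]
```

View pics/w1.png

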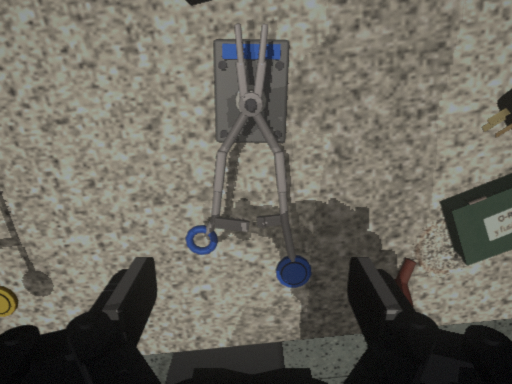

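The wrist view shows the blue forceps upright in the picture: ring at (200,240), plate at (294,272), handles about (219,177) and (282,177). They are centred between the open fingers within about 1 px, so I descend.

```bash
python3 -m inch '[{"dx":0.5,"dy":-0.03,"dz":-0.035,"ax":0,"ay":0,"az":0,"jaw":85},{"dx":0.6,"dy":0,"dz":0,"ax":0,"ay":0,"az":0,"jaw":85},{"dx":0.6,"dy":0,"dz":0,"ax":0,"ay":0,"az":0,"jaw":85},{"dx":0.6,"dy":0,"dz":0,"ax":0,"ay":0,"az":0,"jaw":85},{"dx":0.6,"dy":0,"dz":0,"ax":0,"ay":0,"az":0,"jaw":85},{"dx":0.5,"dy":0,"dz":0,"ax":0,"ay":0,"az":0,"jaw":85},{"dx":0.4,"dy":0,"dz":0,"ax":0,"ay":0,"az":0,"jaw":85},{"dx":0.1,"dy":0,"dz":0,"ax":0,"ay":0,"az":0,"jaw":85}]' 20
python3 - <<'E'
from h import *
plan(L(-57,0,46))
c=optics.camera("wrist");cv2.imwrite("pics/w2.png",c["frame"][:,:,::-1])
E
```

```text
time_s: 2.7
eef_pos: [0.5778, -0.1163, 0.047]
ee_rot: [0.044, -0.704, 0.044, 0.707]
wrist_force: [-0.3, 0.6, -0.5]
grip_width: 0.997
sg 1 turn [-3.141 -0.     0.007] shift after turn, units [0.024 0.031 0.054]
sg -1 turn [0.    0.005 0.   ] shift after turn, units [ 0.024 -0.031 -0.054]
shift now [ 0.024 -0.031 -0.054] q [-0.2   0.58 -0.05  0.95 -0.    3.07]
```

View pics/w2.png

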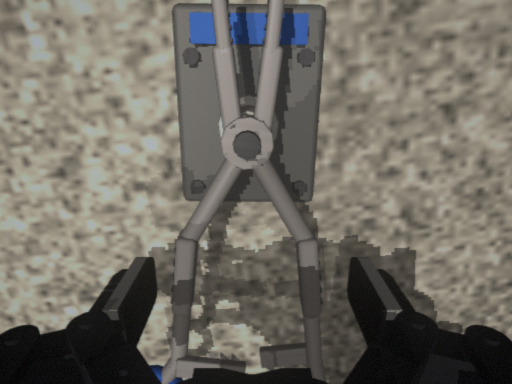

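The ribbed pads show at about (184,290) and (310,290), so their centre is column 247 against 252 for the fingers. I shift 2 mm left, then squeeze.

```bash
python3 -m inch '[{"dx":0.02,"dy":-0.05,"dz":-0.04,"ax":0,"ay":0,"az":0,"jaw":85},{"dx":0,"dy":0,"dz":0,"ax":0,"ay":0,"az":0,"jaw":85},{"dx":0,"dy":0,"dz":0,"ax":0,"ay":0,"az":0,"jaw":60},{"dx":0,"dy":0,"dz":0,"ax":0,"ay":0,"az":0,"jaw":55},{"dx":0,"dy":0,"dz":0,"ax":0,"ay":0,"az":0,"jaw":50},{"dx":0,"dy":0,"dz":0,"ax":0,"ay":0,"az":0,"jaw":46},{"dx":0,"dy":0,"dz":0,"ax":0,"ay":0,"az":0,"jaw":43},{"dx":0,"dy":0,"dz":0,"ax":0,"ay":0,"az":0,"jaw":41}]' 25; python3 -m inch '[{"dx":0,"dy":0,"dz":0,"ax":0,"ay":0,"az":0,"jaw":41},{"dx":0,"dy":0,"dz":0,"ax":0,"ay":0,"az":0,"jaw":41},{"dx":0,"dy":0,"dz":0,"ax":0,"ay":0,"az":0,"jaw":41},{"dx":0,"dy":0,"dz":0,"ax":0,"ay":0,"az":0,"jaw":41},{"dx":0,"dy":0,"dz":0,"ax":0,"ay":0,"az":0,"jaw":41},{"dx":0,"dy":0,"dz":0,"ax":0,"ay":0,"az":0,"jaw":41},{"dx":0,"dy":0,"dz":0,"ax":0,"ay":0,"az":0,"jaw":41},{"dx":0,"dy":0,"dz":0,"ax":0,"ay":0,"az":0,"jaw":41}]'
```

```text
time_s: 3.55
eef_pos: [0.5809, -0.1145, 0.0495]
ee_rot: [0.044, -0.705, 0.044, 0.706]
wrist_force: [-3.4, 0.6, 5.5]
grip_width: 0.48
time_s: 4.35
eef_pos: [0.5809, -0.1145, 0.0495]
ee_rot: [0.044, -0.705, 0.044, 0.706]
wrist_force: [-3.8, 1.0, 5.3]
grip_width: 0.48
```

```bash
python3 -m inch '[{"dx":0,"dy":0,"dz":0,"ax":0,"ay":0,"az":0,"jaw":45},{"dx":0,"dy":0,"dz":0,"ax":0,"ay":0,"az":0,"jaw":50},{"dx":0,"dy":0,"dz":0,"ax":0,"ay":0,"az":0,"jaw":60},{"dx":0,"dy":0,"dz":0,"ax":0,"ay":0,"az":0,"jaw":85},{"dx":0,"dy":0,"dz":0,"ax":0,"ay":0,"az":0,"jaw":85},{"dx":0,"dy":0,"dz":0,"ax":0,"ay":0,"az":0,"jaw":85},{"dx":0,"dy":0,"dz":0,"ax":0,"ay":0,"az":0,"jaw":85},{"dx":0,"dy":0,"dz":0,"ax":0,"ay":0,"az":0,"jaw":85}]'
python3 -m inch '[{"dx":-0.3,"dy":0,"dz":0,"ax":0,"ay":0,"az":0,"jaw":85},{"dx":-0.5,"dy":0,"dz":0,"ax":0,"ay":0,"az":0,"jaw":85},{"dx":-0.5,"dy":0,"dz":0,"ax":0,"ay":0,"az":0,"jaw":85},{"dx":-0.5,"dy":0,"dz":0,"ax":0,"ay":0,"az":0,"jaw":85},{"dx":-0.5,"dy":0,"dz":0,"ax":0,"ay":0,"az":0,"jaw":85},{"dx":-0.4,"dy":0,"dz":0,"ax":0,"ay":0,"az":0,"jaw":85},{"dx":-0.2,"dy":0,"dz":0,"ax":0,"ay":0,"az":0,"jaw":85},{"dx":0,"dy":0,"dz":0,"ax":0,"ay":0,"az":0,"jaw":85}]'
python3 - <<'E'
from h import *
plan(L(-158,-26,110))
for n in("wrist","top","scene"):
    c=optics.camera(n);print(n);cv2.imwrite(f"pics/{n}3.png",c["frame"][:,:,::-1])
    print("proj plate",proj(c,L(-158,-23,48)),"ring",proj(c,L(-126,29,45)))
    for b in blobs(c):print(b[0],b[1], atz(c,*b[1],.048).round(4))
print(L(-158,-23,48),L(-126,29,45))
E
```

```text
time_s: 5.15
eef_pos: [0.5816, -0.1147, 0.0485]
ee_rot: [0.044, -0.706, 0.044, 0.706]
wrist_force: [0.3, -0.8, -0.9]
grip_width: 0.995
time_s: 5.95
eef_pos: [0.5826, -0.1149, 0.1665]
ee_rot: [-0.044, 0.707, -0.044, -0.704]
wrist_force: [-0.5, 0.4, -0.2]
grip_width: 0.994
sg 1 turn [-3.141  0.    -0.006] shift after turn, units [ 1.414 -0.669 -2.584]
sg -1 turn [ 0.    -0.004 -0.   ] shift after turn, units [1.414 0.669 2.584]
shift now [1.404 0.668 2.589] q [-0.19  0.47  0.11  1.21  0.    3.07]
wrist
proj plate [279.8857     307.83515452] ring [217.51255043 273.06476368]
405 [232.13  54.78] [ 0.6792 -0.114   0.048 ]
399 [273.4   54.88] [ 0.6758 -0.1409  0.048 ]
465 [218.8  273.52] [ 0.5166 -0.0795  0.048 ]
918 [272.58 305.72] [ 0.48   -0.1196  0.048 ]
top
proj plate [293.49559164 214.45899363] ring [274.0736231  198.84855947]
20 [286.3 136.5] [ 0.6719 -0.1083  0.048 ]
25 [273.6  199.52] [ 0.5135 -0.0766  0.048 ]
scene
proj plate [246.71514934 235.99912641] ring [253.07784758 218.99287709]
65 [253.88 219.54] [ 0.5136 -0.0845  0.048 ]
85 [336.22 224.28] [ 0.6393 -0.1742  0.048 ]
161 [246.27 235.51] [ 0.4771 -0.1238  0.048 ]
[ 0.47706321 -0.12551599  0.048     ] [ 0.51532821 -0.07793669  0.045     ]
```

View pics/wrist3.png

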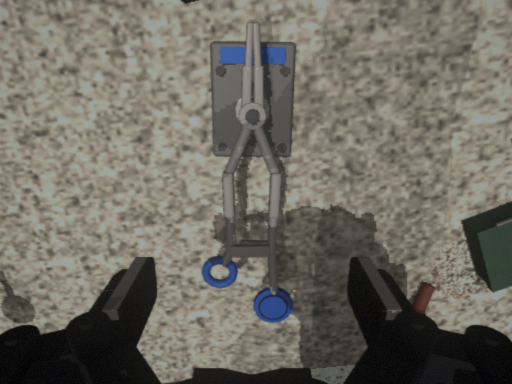

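The forceps stays locked after release: the arms are parallel, the ring is at (219,274) and the plate at (273,306), matching the "closed" positions. Now I shut the fingers and go above the plate, slightly to its outer side.

```bash
python3 -m inch '[{"dx":0,"dy":0.1,"dz":0.4,"ax":0,"ay":0,"az":0,"jaw":0},{"dx":0.1,"dy":0.1,"dz":0.4,"ax":0,"ay":0,"az":0,"jaw":0},{"dx":0.1,"dy":0.1,"dz":0.4,"ax":0,"ay":0,"az":0,"jaw":0},{"dx":0.2,"dy":0.1,"dz":0.4,"ax":0,"ay":0,"az":0,"jaw":0},{"dx":0.3,"dy":0.1,"dz":0.4,"ax":0,"ay":0,"az":0,"jaw":0},{"dx":0.3,"dy":0.1,"dz":0.4,"ax":0,"ay":0,"az":0,"jaw":0},{"dx":0.3,"dy":0.07,"dz":0.17,"ax":0,"ay":0,"az":0,"jaw":0},{"dx":0.2,"dy":0,"dz":0,"ax":0,"ay":0,"az":0,"jaw":0}]'
python3 - <<'E'
from h import *
plan(L(-157,-26,80))
for n in("wrist","scene"):
    c=optics.camera(n);print(n);cv2.imwrite(f"pics/{n}4.png",cv2.resize(c["frame"][160:320,140:380],None,fx=3,fy=3)[:,:,::-1] if n=="scene" else c["frame"][:,:,::-1])
    for b in blobs(c):print(b[0],b[1], atz(c,*b[1],.048).round(4))
E
```

```text
time_s: 6.9
eef_pos: [0.4739, -0.1282, 0.1027]
ee_rot: [0.045, -0.704, 0.044, 0.707]
wrist_force: [-0.3, 0.3, 0.8]
grip_width: 0.0
sg 1 turn [ 3.141e+00  1.000e-03 -6.000e-03] shift after turn, units [0.568 0.001 0.095]
sg -1 turn [-0.     0.004  0.   ] shift after turn, units [ 0.568 -0.001 -0.095]
shift now [ 0.567 -0.001 -0.097] q [-0.26  0.35 -0.27  0.96 -0.    3.  ]
wrist
1378 [152.18 166.99] [ 0.5171 -0.0801  0.048 ]
2083 [235.74 220.75] [ 0.4804 -0.1199  0.048 ]
scene
35 [256.71 219.89] [ 0.5177 -0.0882  0.048 ]
85 [336.22 224.28] [ 0.6393 -0.1742  0.048 ]
160 [246.24 235.54] [ 0.477  -0.1238  0.048 ]
```

View pics/scene4.png

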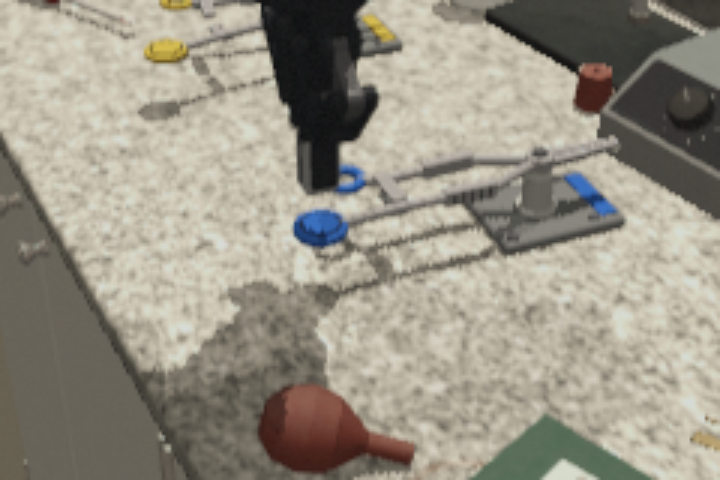

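View pics/wrist4.png

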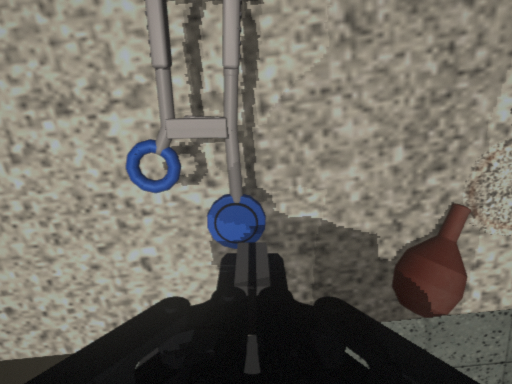

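The tip hovers above the plate; it is about 10 mm to the outer side (column 252 against 236) and a few mm too far back. I correct that and come down to just above contact.

```bash
python3 -m inch '[{"dx":0,"dy":-0.05,"dz":-0.11,"ax":0,"ay":0,"az":0,"jaw":0},{"dx":0.2,"dy":0,"dz":0,"ax":0,"ay":0,"az":0,"jaw":0},{"dx":0.2,"dy":0,"dz":0,"ax":0,"ay":0,"az":0,"jaw":0},{"dx":0.15,"dy":0,"dz":0,"ax":0,"ay":0,"az":0,"jaw":0},{"dx":0.1,"dy":0,"dz":0,"ax":0,"ay":0,"az":0,"jaw":0},{"dx":0.05,"dy":0,"dz":0,"ax":0,"ay":0,"az":0,"jaw":0},{"dx":0,"dy":0,"dz":0,"ax":0,"ay":0,"az":0,"jaw":0},{"dx":0,"dy":0,"dz":0,"ax":0,"ay":0,"az":0,"jaw":0}]'
python3 - <<'E'
from h import *
for n in("wrist","scene"):
    c=optics.camera(n);print(n);cv2.imwrite(f"pics/{n}5.png",cv2.resize(c["frame"][180:270,190:310],None,fx=5,fy=5)[:,:,::-1] if n=="scene" else c["frame"][:,:,::-1])
    for b in blobs(c):print(b[0],b[1], atz(c,*b[1],.048).round(4))
E
```

```text
time_s: 7.8
eef_pos: [0.481, -0.1271, 0.0766]
ee_rot: [-0.044, 0.706, -0.044, -0.706]
wrist_force: [0.6, 0.1, -0.2]
grip_width: 0.001
wrist
1780 [142.47 195.7 ] [ 0.5174 -0.0801  0.048 ]
482 [216.47 246.73] [ 0.4866 -0.1102  0.048 ]
210 [253.1 234.5] [ 0.491  -0.1289  0.048 ]
332 [226.99 248.69] [ 0.4848 -0.1152  0.048 ]
15 [268.53 249.  ] [ 0.4821 -0.1355  0.048 ]
scene
16 [258.88 220.62] [ 0.5201 -0.0924  0.048 ]
85 [336.22 224.28] [ 0.6393 -0.1742  0.048 ]
111 [245.52 236.86] [ 0.474  -0.1268  0.048 ]
```

View pics/scene5.png

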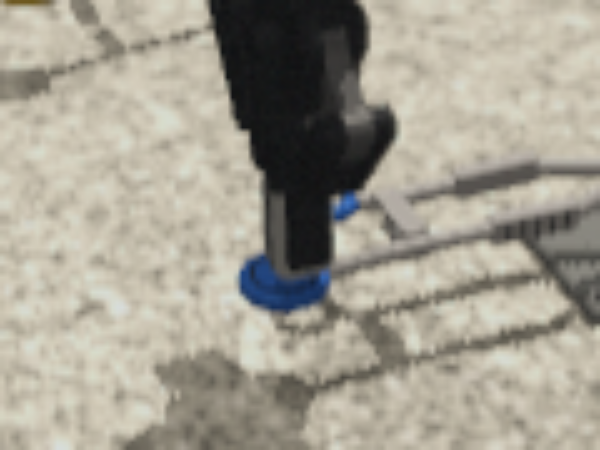

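The tip sits just above the plate with no force on it. I press in steps and read the force.

```bash
python3 -m inch '[{"dx":0.05,"dy":0,"dz":0.06,"ax":0,"ay":0,"az":0,"jaw":0},{"dx":0.05,"dy":0,"dz":0,"ax":0,"ay":0,"az":0,"jaw":0},{"dx":0.05,"dy":0,"dz":0,"ax":0,"ay":0,"az":0,"jaw":0},{"dx":0.05,"dy":0,"dz":0,"ax":0,"ay":0,"az":0,"jaw":0},{"dx":0.05,"dy":0,"dz":0,"ax":0,"ay":0,"az":0,"jaw":0},{"dx":0.05,"dy":0,"dz":0,"ax":0,"ay":0,"az":0,"jaw":0},{"dx":0,"dy":0,"dz":0,"ax":0,"ay":0,"az":0,"jaw":0},{"dx":0,"dy":0,"dz":0,"ax":0,"ay":0,"az":0,"jaw":0}]'
python3 - <<'E'
from h import *
for n in("wrist","scene"):
    c=optics.camera(n);print(n)
    for b in blobs(c):print(b[0],b[1], atz(c,*b[1],.048).round(4))
E
```

```text
time_s: 8.7
eef_pos: [0.4784, -0.1267, 0.0645]
ee_rot: [0.044, -0.706, 0.044, 0.706]
wrist_force: [0.0, -0.5, 0.9]
grip_width: 0.0
wrist
2109 [133.11 199.56] [ 0.5175 -0.0801  0.048 ]
533 [215.47 247.81] [ 0.4899 -0.1116  0.048 ]
236 [252.78 235.38] [ 0.494  -0.1292  0.048 ]
319 [224.7 251.5] [ 0.4875 -0.1155  0.048 ]
18 [268.78 249.28] [ 0.4862 -0.1355  0.048 ]
scene
85 [336.22 224.28] [ 0.6393 -0.1742  0.048 ]
64 [244.38 240.75] [ 0.4669 -0.1362  0.048 ]
```

```bash
python3 -m inch '[{"dx":0.05,"dy":0,"dz":0,"ax":0,"ay":0,"az":0,"jaw":0},{"dx":0.05,"dy":0,"dz":0,"ax":0,"ay":0,"az":0,"jaw":0},{"dx":0.05,"dy":0,"dz":0,"ax":0,"ay":0,"az":0,"jaw":0},{"dx":0,"dy":0,"dz":0,"ax":0,"ay":0,"az":0,"jaw":0},{"dx":0,"dy":0,"dz":0,"ax":0,"ay":0,"az":0,"jaw":0},{"dx":0,"dy":0,"dz":0,"ax":0,"ay":0,"az":0,"jaw":0},{"dx":0,"dy":0,"dz":0,"ax":0,"ay":0,"az":0,"jaw":0},{"dx":0,"dy":0,"dz":0,"ax":0,"ay":0,"az":0,"jaw":0}]'
python3 - <<'E'
from h import *
for n in("wrist","scene"):
    c=optics.camera(n);print(n);cv2.imwrite(f"pics/{n}6.png",c["frame"][:,:,::-1])
    for b in blobs(c):print(b[0],b[1], atz(c,*b[1],.048).round(4))
E
```

```text
time_s: 9.6
eef_pos: [0.4787, -0.1267, 0.0587]
ee_rot: [-0.044, 0.706, -0.044, -0.706]
wrist_force: [1.8, -1.8, 1.1]
grip_width: 0.004
wrist
2428 [ 84.27 193.52] [ 0.5248 -0.0632  0.048 ]
668 [304.38 242.51] [ 0.4911 -0.1512  0.048 ]
328 [265.17 231.32] [ 0.4986 -0.135   0.048 ]
1075 [289.22 249.4 ] [ 0.4886 -0.1444  0.048 ]
scene
85 [336.22 224.28] [ 0.6393 -0.1742  0.048 ]
170 [253.74 247.58] [ 0.4719 -0.1618  0.048 ]
```

The teeth have parted: the ring is back near its open position. Now I lift straight up.

```bash
python3 -m inch '[{"dx":-0.2,"dy":0,"dz":0,"ax":0,"ay":0,"az":0,"jaw":0},{"dx":-0.4,"dy":0,"dz":0,"ax":0,"ay":0,"az":0,"jaw":0},{"dx":-0.6,"dy":0,"dz":0,"ax":0,"ay":0,"az":0,"jaw":0},{"dx":-0.6,"dy":0,"dz":0,"ax":0,"ay":0,"az":0,"jaw":0},{"dx":-0.6,"dy":0,"dz":0,"ax":0,"ay":0,"az":0,"jaw":0},{"dx":-0.6,"dy":0,"dz":0,"ax":0,"ay":0,"az":0,"jaw":0},{"dx":-0.3,"dy":0,"dz":0,"ax":0,"ay":0,"az":0,"jaw":0},{"dx":0,"dy":0,"dz":0,"ax":0,"ay":0,"az":0,"jaw":0}]'
python3 - <<'E'
from h import *
for n in("wrist","scene"):
    c=optics.camera(n);print(n);cv2.imwrite(f"pics/{n}7.png",c["frame"][:,:,::-1])
    for b in blobs(c):print(b[0],b[1], atz(c,*b[1],.048).round(4))
E
```

```text
time_s: 10.5
eef_pos: [0.4792, -0.1268, 0.1921]
ee_rot: [-0.044, 0.707, -0.044, -0.705]
wrist_force: [-0.4, -0.4, -0.2]
grip_width: 0.001
wrist
630 [163.3  137.65] [ 0.5241 -0.0625  0.048 ]
1067 [271.3  177.84] [ 0.4808 -0.143   0.048 ]
scene
61 [252.92 214.44] [ 0.5205 -0.0676  0.048 ]
85 [336.22 224.28] [ 0.6393 -0.1742  0.048 ]
177 [253.01 241.85] [ 0.4786 -0.1466  0.048 ]
```

View pics/scene7.png

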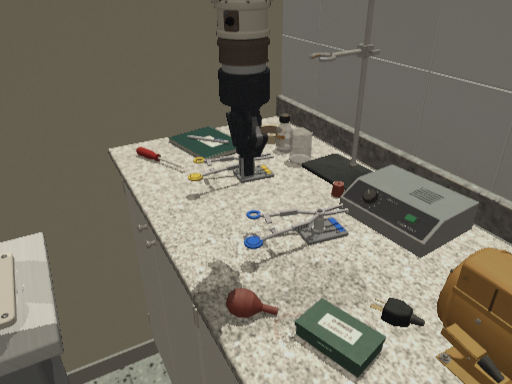

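The blue forceps is fully open: its plate is at (253.0,241.9) and its ring at (252.9,214.4), the same pixels as at the start. The arm is clear of everything.

```bash
python3 -c "
from station import ticket
print(ticket.hand_in())"
```

```text
the job is handed in; nothing more can be done
None
```

The ratchet check is done and the job is handed in. I squeezed the blue forceps at its grip pads to fully shut at 25 N and let go. Pictures after I had opened the fingers and lifted clear showed it holding closed by itself.

I then pressed the blue plate straight down, about 11 mm by the nominal tip length. The force stayed at about 1 to 3 N, the teeth parted, and the handles sprang open.

**Last checks:**
- In the scene camera, the plate and ring are back within 0.1 px of where they started.
- The hand is about 13 cm above the plate, with no force on the wrist, at about 10.5 s.
- I never went near the yellow forceps, and it looks unmoved.

**Disagreements:**
- While the finger was still resting on the plate, the ring read about 2 mm short of fully open. It went back once I lifted.
- The wrist and scene cameras differ by 2 to 5 mm on absolute positions, so I judged "open" by comparing with each camera's own first picture.
- The wrist camera's final ring reading is about 1 mm off its earlier one, which is within its accuracy.

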